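# Load the cell into the platform lamp

## Robot

A 6-joint arm with a two-finger parallel gripper is mounted at the origin on the work surface. World frame = base frame: x ahead of the robot, y to its left, z up, the work surface at z = 0. Lengths are in mm, angles in rad, forces in N, time in s.
With the tool pointing down it reaches from about 350 to 725 mm from the base axis. Payload 6 kg.
Tool frame: the origin (TCP) lies on the centre line of the jaws, within the pads' length; the fingertips stand 14 mm ahead of it and the grasp point (between the pads) lies 5 mm behind it; z points along the fingers, y is the line along which they close (so a half turn about z gives the same grasp; the last joint's range is limited). The gripper opens to 85 mm and grips with 20 to 120 N. Pads are 22 mm wide; open, the fingers measure 114 mm over their backs; the gripper's body (76 mm by 85 mm) begins 54 mm behind the grasp point. The pads swing forward as they close: fully open they stand 13 mm farther back than shut.
Start: joints at [0.334, 0.04, 0.085, 0, -1.615, -0.334], TCP at [599.979, 0.019, 245.261] pointing down, gripper open.
Joint ranges: [-2.56, 2.56], [-1.29, 2.01], [-1.08, 1.49], [-3.29, 1.98], [-2.81, -0.18], [-2.99, 2.99]. Speed limits (rad/s): [2.57, 2.57, 3.01, 3.14, 3.14, 3.14].

## Interface

Orientations are given as a rotation vector (axis times angle).
In Python, from station import arm gives the robot as it stands.
- The arm moves only by the tool arm_command, never from a script. Its argument "series" is a list of rows, each a list of 2 entries, a list of its own where there are three numbers: the shift along the tool's x, y, z in units of 150 mm (1.0 is 150 mm), then the turn, a rotation vector about the tool's x, y, z in units of pi/4 rad (1.0 is pi/4 rad). In form: [[[dx, dy, dz], [wx, wy, wz]], ...]. A call has 1 to 8 rows; each row is the pose to reach, as a shift and turn from the pose commanded when the call began, along the tool's axes at that moment; what a row does not reach only later rows make up. A row lasts 1/12 s, in which the tool goes at most 41.7 mm and 7.16 degrees, less where a joint would pass 70% of its speed; a pose out of reach is approached as far as the arm can. A call with a number of a shift or a turn outside -1 to 1 is refused whole. A call with a gripper value outside its range is refused whole. "fingers" is the closure, from 0 (fully open) to 1 (shut), set as the call begins (left out, the last holds). The fingers move at their own pace and stop on an object; "force" is the grip in N (left out, the last holds). Time passes only in rows, so rows that repeat a pose let the fingers close. It gives the time, the measured TCP pose, the force, the opening and the grip force at its end, in the units of the state.
- arm.read_state(): the state, without advancing time (a new reading comes with each control period).
- arm.get_image(name): name is "scene" or "side" or "wrist"; returns a dict with "pixels" (400x640x3 uint8, red, green, blue), "fx", "fy", "cx", "cy" (pixels), "R" (3x3) and "t" (3): a world point X has camera coordinates R X + t. Camera axes: x right, y down, z forward; pixel columns grow to the right and rows downward; lengths in mm; the calibration is good to about 2 mm. The wrist camera is an equidistant fisheye: a pixel r from the principal point sees the ray r / f radians off the axis. A picture is of the moment at which its call begins. There is no depth.
- arm.finish_job(): hands the job in; it is judged then, once.
The state is a dict: "time_s": time; "q": joint angles; "qvel": joint speeds; "joint_torque": joint torques, N m; "position": TCP position; "eef_rot": TCP orientation; "wrist_force": force on the tool from outside, world axes, zero at the start; "wrist_torque": the same for the moment, N m; "gripper_width": finger opening in mm; "grip_force": force on a finger pad.
Only numpy, scipy, OpenCV 4.12 (cv2) and the standard library are available. Lean on these libraries where they do the work, as an engineer would, in place of code of your own. Each camera call takes 0.05 s, during which the arm holds its last target. There are 200 camera calls.

## Task

The platform lamp on the walnut shelf has lost its battery: take the loose cell from its wooden rest and load it into the black cradle on the lamp's plinth. Push its flat end against the spring contact while the button end is still raised, then tip the button end down behind the end wall until the cell lies level, fully home on the cradle floor, and let go. Press gently, with no more force than the spring needs, and do not disturb the models around it.

Things in the scene. Friction and masses are not known exactly. Their poses are not given: they have to be found in the camera images.
- cell: the cell: a plain grey cylinder with steel ends, 18 mm diameter, 65 mm long over all, about 50 g. Origin at its middle, on its axis. Its x axis runs along it towards the button end: the last 2 mm at +x are a button 8 mm across; the -x end is flat. It starts lying level along the rest's x axis, within 3 mm of the rest's middle.
- button (a point): tip of the cell's button, on its axis, 32.5 mm from the cell's middle
- rest: small wooden rest, fixed, base 75 x 50 x 6 mm, origin at the centre of its underside. Two saddles, each 11 mm long, centred at x = -26.5 and +26.5 mm, carry the cell's underside 20 mm above the shelf (cell axis 29 mm above it); their side ridges reach 23 mm. Between the saddles 42 mm are free for the fingers, with the base's top 6 mm above the shelf.
- plinth: lamp plinth, fixed, grey plate 220 x 90 x 12 mm, origin at the centre of its underside on the shelf, x along its length. Heights given elsewhere are above it. A lamp post 162 mm tall, shade 40 mm across, stands at x = +88, y = +26 mm. At the other end the black cell cradle lies along x. More than 25 N of contact force on plinth, cradle or lamp (all contacts added up) counts as damage.
- cradle (a point): point fixed to the plinth at its x = -35, y = 0, height 26 mm; axes as the plinth's. The cradle's middle lies within 8 mm of it along x: it is clamped anywhere in slots and this offset is NOT measured, feel for it. Cradle floor height 26 mm, a strip 14 mm wide, fingers may pass beside it down to the plate (12 mm). Seated cell: axis at height 35 mm, button towards +x (the lamp post).
- wall (a point): nominal middle of the end wall's inner face at height 35 mm; the true one is shifted with the cradle (up to 8 mm along x). End wall: fixed contact, 32.5 mm to +x of the cradle's middle, 6 mm thick, 30 mm wide, top at height 38 mm. Side cheeks, tops at 36 mm, stand 22 mm apart inside, 30 outside, from -49 to -20 and from +20 to +32.5 mm of the cradle's middle; the 40 mm between are open.
- spring (a point): nominal middle of the spring contact's face at rest, height 35 mm; the true one is shifted with the cradle. A steel plate 16 wide, heights 28 to 47.5, facing +x, at -26.5 mm from the cradle's middle, 59 mm from the end wall; yields towards -x by up to 11 mm to a hard stop. Hood over it from -54 to -28 mm, underside at height 54, top 57 mm.
- spring_stop (a point): nominal middle of the spring contact's face at its hard stop, -37.5 mm from the cradle's middle. Spring force: 1.3 N at first touch plus 0.65 N per mm: 5.2 N with the cell seated, about 6 N needed while the cell tips past the end wall, 8.5 N at the hard stop, beyond which force rises steeply. Pressing it in by 8 to 9.5 mm (6.5 to 7.5 N) is right.
- coach: silver die-cast passenger coach, 190 x 36 x 48 mm, long axis = its x, a bystander, origin at the centre of its underside
- hopper: matte black plastic coal hopper wagon, 100 x 40 x 52 mm, open top, a bystander, origin at the centre of its underside
- bench: white ceramic platform bench, 22 x 55 x 40 mm high, a bystander, origin at the centre of its underside
- buffer_stop: buffer stop, dark steel foot 30 x 50 mm with a brown wooden beam, 32 mm high, a bystander, origin at the centre of its underside
- hut: brick hut with flat dark roof, 62 x 42 x 42 mm, a bystander, origin at the centre of its underside
- trolley: luggage trolley with a parcel, 55 x 28 x 36 mm, a bystander, origin at the centre of its underside
Things that resemble listed ones, but are neither listed nor needed, are in the scene too. What is meant by the cell is not red or turquoise, and is the smaller of those in its own colour.

How it is judged (in metres and radians):
On the way:
1. the cell's end is pressed against the cradle's spring while its button end is still raised (contact force between cell and plinth above 3 N and angle between cell's own x axis and vertical below 1.5 rad and z of cell in the frame of plinth below 0.07 m and z of button in the frame of plinth above 0.04 m and x of cell in the frame of plinth between -0.07 and -0.005 m), for 0.1 s.
At the end, for the whole second after the job is handed in: The cell lies in the cradle, button towards the lamp post: its axis 35 mm (+-2.3) above the plinth's underside, level within 0.05 rad, along the plinth within 0.1 rad, within 4 mm of its centre line, the button tip at the end wall (between -13.5 and +8.5 mm along the plinth), at rest (z of cell in the frame of plinth between 0.0325 and 0.0372 m and angle between cell's own x axis and vertical between 1.5208 and 1.6208 rad and y of cell in the frame of plinth between -0.004 and 0.004 m and x of button in the frame of plinth between -0.0135 and 0.0085 m and angle between the x axis of cell and the x axis of plinth, either way round below 0.1 rad and x of cell in the frame of plinth below -0.022 m and linear speed of cell below 0.02 m/s); the robot touches nothing.
It fails at once if contact force on the plinth, cradle or lamp above 25 N, all contacts added (contact force between plinth and anything else above 25 N).
It fails at once if a bystander model is moved more than 15 mm or tipped over (distance of any of coach, hopper, bench, buffer_stop, hut, trolley from where it was at the start of the episode above 0.015 m or angle between any of coach, hopper, bench, buffer_stop, hut, trolley's own z axis and vertical above 0.5 rad).
It also fails if it takes over 51 s, if anything falls off the work surface, if the arm or the gripper's body presses on something with over 40 N, if the wrist force passes 120 N, or if a joint passes its speed limit or range.

## Working session

There is one attempt and no reset: what is moved stays moved. The work goes in short steps, Python scripts to look and compute and a tool call to move; the robot and the scene stay as the last step left them, time stands still between calls to the robot, and variables do not carry over. Pictures are saved under pics/ and viewed, at most 10 in all, crops included, and the job is handed in when it is done.

Besides the shell and the picture viewer there is one more tool, called as name([rows], argument=value, ...), one row to a line, values as JSON. arm_command: Moves the arm, as the interface text tells. Its arguments: {"type":"object","properties":{"series":{"type":"array"},"fingers":{"type":"number"},"force":{"type":"number"}},"required":["series"]}

```bash
ls; mkdir -p pics; python3 - <<'E'
from station import arm
import cv2,pickle
d={}
for n in("scene","side","wrist"):
    im=arm.get_image(n); d[n]=im
    cv2.imwrite(f"pics/{n}0.png",im["pixels"][:,:,::-1])
    print(n,im["fx"],im["cx"],im["cy"],im["R"],im["t"])
pickle.dump(d,open("im0.pkl","wb"))
print(arm.read_state())
E
```

```text
pics
scene 421.3316777862132 312.22059533972686 199.8675960992777 [[ 0.5704712   0.82118066 -0.01499799]
 [ 0.69846394 -0.49466571 -0.51715951]
 [-0.43210037  0.28454905 -0.85575762]] [-344.16581697 -374.11813551 1430.61470315]
side 457.0043608629963 316.79248410194265 196.36002398485832 [[-0.84032373 -0.54207743  0.00284452]
 [-0.40156016  0.61895297 -0.67501605]
 [ 0.36415034 -0.56837425 -0.73779756]] [ 498.5910744   286.23853061 1014.42285759]
wrist 309.70691628693146 322.21155628639326 196.8856143374618 [[-9.99996300e-01 -2.37734653e-04  2.70978139e-03]
 [ 5.20572594e-04  9.61036310e-01  2.76421672e-01]
 [-2.66991332e-03  2.76422060e-01 -9.61032630e-01]] [597.55638065 -35.68836067 378.76040934]
{'time_s': 0.15, 'q': array([ 3.33704212e-01,  4.06747261e-02,  8.40489896e-02, -3.14205157e-04,
       -1.61553937e+00, -3.33735318e-01]), 'qvel': array([ 7.06726135e-05, -2.00282184e-03,  2.66791453e-03,  1.97702707e-03,
        1.06569668e-03, -1.16991089e-04]), 'joint_torque': array([-1.71928452e-03, -3.68610263e+01,  3.47691929e+01,  6.93625420e+00,
       -4.38957781e-03, -4.53315295e-06]), 'position': array([5.99757140e+02, 5.50444723e-02, 2.44516957e+02]), 'eef_rot': array([ 2.22064815e+00, -2.22068650e+00, -1.38159753e-03]), 'wrist_force': array([0.62509215, 0.03608941, 0.32608068]), 'wrist_torque': array([0.0155618 , 0.01236615, 0.01731947]), 'grip_force': 0.0, 'gripper_width': 85.02280632421217}
```

View pics/scene0.png

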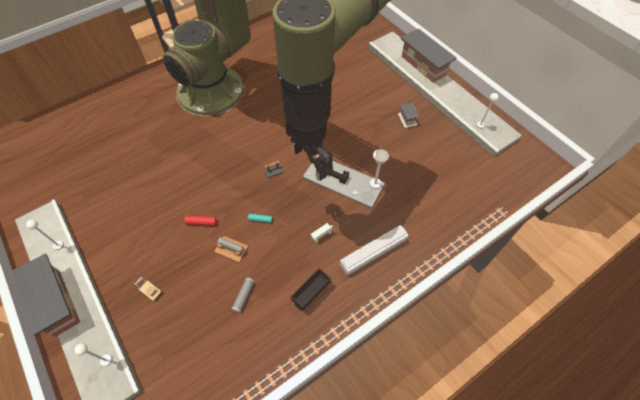

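View pics/wrist0.png

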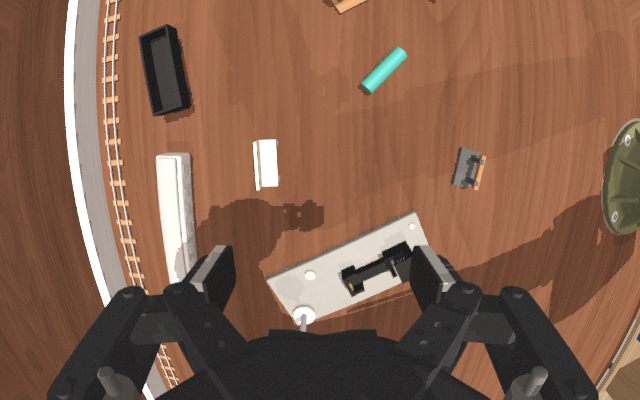

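The scene view shows the rest with the grey cell near (231,247), a bigger grey decoy at (243,295) and the plinth at (345,182), with the lamp at (380,157). The wrist view shows the plinth corners at (415,212) and (267,279), and the black cradle from (345,285) to (410,245).

```bash
cat > h.py <<'E'
import numpy as np,cv2
def proj(im,X):
    X=np.atleast_2d(X).astype(float); c=X@np.array(im["R"]).T+im["t"]
    if im.get("fish"):
        r=np.hypot(c[:,0],c[:,1]); th=np.arctan2(r,c[:,2]); u=c[:,:2]/r[:,None]*th[:,None]
    else: u=c[:,:2]/c[:,2:]
    return u*[im["fx"],im["fy"]]+[im["cx"],im["cy"]]
def back(im,uv,z):
    a=(np.array(uv,float)-[im["cx"],im["cy"]])/[im["fx"],im["fy"]]
    if im.get("fish"):
        th=np.hypot(*a); d=np.r_[a/th*np.sin(th),np.cos(th)]
    else: d=np.r_[a,1]
    R=np.array(im["R"]); C=-R.T@im["t"]; d=R.T@d
    return C+d*(z-C[2])/d[2]
E
python3 - <<'E'
import pickle,cv2,numpy as np
d=pickle.load(open("im0.pkl","rb"))
s=d["scene"]["pixels"][:,:,::-1]; w=d["side"]["pixels"][:,:,::-1]
def crop(a,x,y,W,H,k): return cv2.resize(a[y:y+H,x:x+W],None,fx=k,fy=k,interpolation=cv2.INTER_CUBIC)
a=np.hstack([crop(s,205,225,66,50,6),crop(s,296,140,66+1,50,6)])  # 396+402
b=cv2.resize(w,(480,300)); b=np.hstack([b,np.zeros((300,a.shape[1]-480,3),np.uint8)])
cv2.imwrite("pics/m1.png",np.vstack([a,b]))
E
```

```text
(no output)
```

View pics/m1.png

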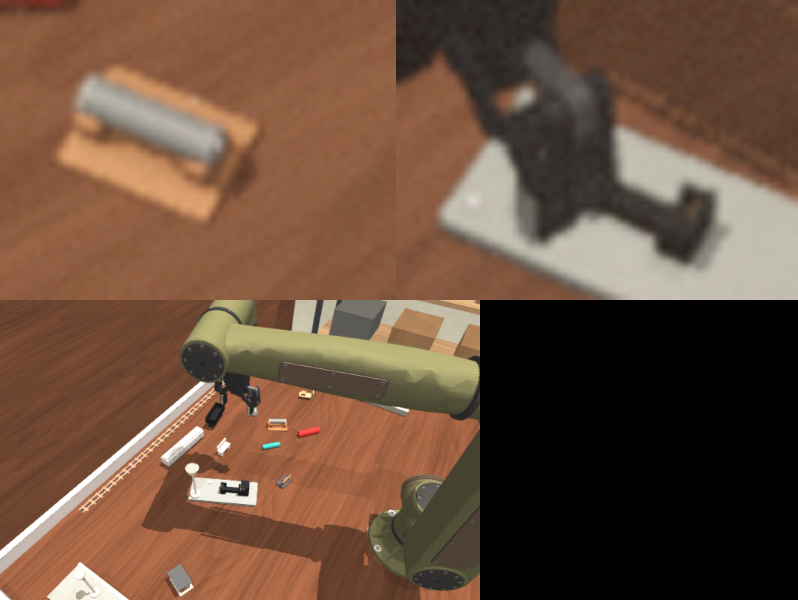

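The crops show the rest's base corners at (224,236), (248,246), (240,262) and (215,251) in scene pixels, with the cell lying along its long axis. The button end cannot be made out yet. Next I work out the positions.

```bash
python3 - <<'E'
from h import *; import pickle
d=pickle.load(open("im0.pkl","rb")); d["wrist"]["fish"]=1
P=[back(d["scene"],(205+u/6,225+v/6),6) for u,v in[(112,68),(260,125),(210,220),(60,158)]]
print(np.round(P),np.mean(P,0)); 
e=[back(d["scene"],(205+u/6,225+v/6),32) for u,v in[(85,92),(220,145)]];print(np.round(e),np.mean(e,0))
for uv in[(415,212),(267,279),(429,243)]: print(uv,back(d["wrist"],uv,12))
print(back(d["scene"],(296+45/6,140+215/6),12))
for n,uv in dict(buf=(467,168),bench=(266,164),coach=(176,215),hop=(165,70)).items(): print(n,back(d["wrist"],uv,25))
for n,uv in dict(lamp=(380,157)).items(): print(n,back(d["scene"],uv,170))
E
```

```text
[[ 517. -231.    6.]
 [ 580. -191.    6.]
 [ 607. -231.    6.]
 [ 543. -271.    6.]] [ 561.75934826 -230.97590713    6.        ]
[[ 535. -248.   32.]
 [ 591. -213.   32.]] [ 562.9692122  -230.38338003   32.        ]
(415, 212) [479.88260649  53.37257608  12.        ]
(267, 279) [672.64200682 149.52026173  12.        ]
(429, 243) [455.33470093  97.34755905  12.        ]
[482.14490937  53.45396407  12.        ]
buf [419.55038769  -7.24982499  25.        ]
bench [662.15946286  -9.6972426   25.        ]
coach [785.49697962  53.73990977  25.        ]
hop [ 786.1158935  -128.75295664   25.        ]
lamp [638.85249206 186.48296886 170.        ]
```

arm_command([
  [[-1.0,0.2,0],[0,0,0]],
  [[-1.0,0.2,0],[0,0,0]],
  [[-1.0,0.2,0],[0,0,0]],
  [[-1.0,0.2,0],[0,0,0]],
  [[-1.0,0.2,0],[0,0,0]],
  [[-1.0,0.2,0],[0,0,0]],
  [[-1.0,0.2,0],[0,0,0]],
])

```text
time_s: 0.73
position: [569.9, 149.9, 245.1]
eef_rot: [2.221, -2.221, 0.0]
wrist_force: [0.5, -0.2, -0.2]
gripper_width: 85.2
grip_force: 0.0
```

```bash
python3 - <<'E'
from station import arm
import cv2,pickle
d={}
for n in("scene","side","wrist"):
    d[n]=arm.get_image(n)
pickle.dump(d,open("im1.pkl","wb"))
w=d["wrist"]["pixels"][:,:,::-1]
cv2.imwrite("pics/w1.png",cv2.resize(w[40:340,120:520],None,fx=2,fy=2,interpolation=cv2.INTER_CUBIC))
s=arm.read_state();print(s["time_s"],s["position"],s["eef_rot"])
E
```

```text
0.8833 [570.2156805  149.03034761 245.24194714] [ 2.21976485e+00 -2.22290189e+00 -9.85981925e-06]
```

View pics/w1.png

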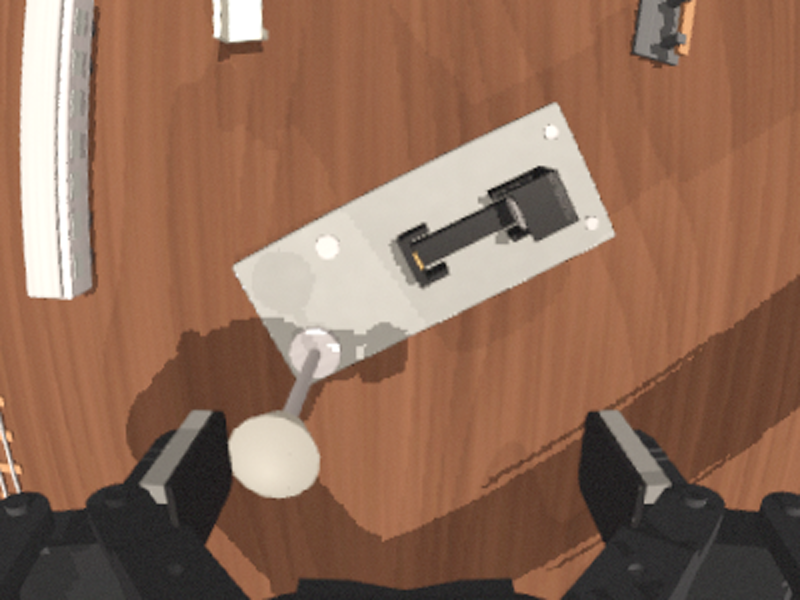

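arm_command([
  [[1.0,0.0,0],[0,0,0]],
  [[1.0,0.0,0],[0,0,0]],
  [[1.0,0.0,0],[0,0,0]],
  [[1.0,0.0,0],[0,0,0]],
  [[1.0,0.0,0],[0,0,0]],
])

```text
time_s: 1.3
position: [569.7, -5.2, 245.9]
eef_rot: [2.215, -2.228, 0.002]
wrist_force: [0.0, -0.5, -0.2]
gripper_width: 85.3
grip_force: 0.0
```

arm_command([
  [[1.0,0.0,0],[0,0,0]],
  [[1.0,0.0,0],[0,0,0]],
  [[1.0,0.0,0],[0,0,0]],
  [[1.0,0.0,0],[0,0,0]],
  [[1.0,0.0,0],[0,0,0]],
  [[1.0,0.0,0],[0,0,0]],
])

```text
time_s: 1.8
position: [569.6, -151.8, 245.0]
eef_rot: [2.217, -2.225, -0.001]
wrist_force: [0.3, 0.9, -0.3]
gripper_width: 85.7
grip_force: 0.0
```

```bash
python3 - <<'E'
from station import arm
import cv2,pickle
d={}
for n in("scene","side","wrist"):
    d[n]=arm.get_image(n)
pickle.dump(d,open("im2.pkl","wb"))
w=d["wrist"]["pixels"][:,:,::-1]
cv2.imwrite("pics/w2.png",cv2.resize(w[60:260,220:480],None,fx=3,fy=3,interpolation=cv2.INTER_CUBIC))
s=arm.read_state();print(s["time_s"],s["position"],s["eef_rot"])
E
```

```text
1.95 [ 570.03624984 -149.43709241  245.26656542] [-2.22176860e+00  2.22093941e+00  2.14264298e-04]
```

View pics/w2.png

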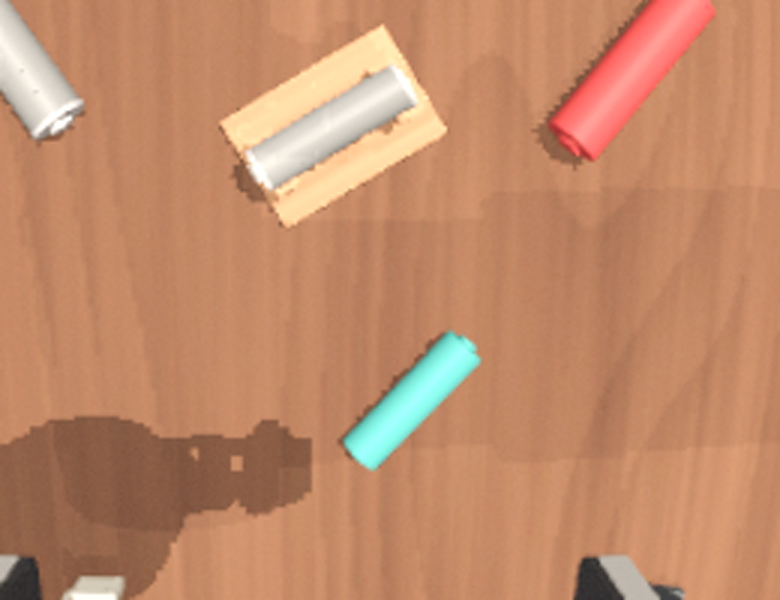

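The first picture shows all four plinth corners, at (556,103), (613,236), (234,267) and (312,383) in the crop, and the cradle's end wall near (415,260) on the lamp side. The second shows the grey cell in its rest at crop (335,127), between ends at (260,170) and (403,85). I'll fit both poses and enlarge the cell's ends.

```bash
python3 - <<'E'
from h import *; import pickle
from scipy.optimize import least_squares
d=pickle.load(open("im1.pkl","rb"));w=d["wrist"];w["fish"]=1
uv=np.array([(556,103),(613,236),(234,267),(312,383)])/2+[120,40]
def fit(im,M,uv,p0):
    def T(p): c,s=np.cos(p[2]),np.sin(p[2]); return M@np.array([[c,-s,0],[s,c,0],[0,0,1]]).T+[p[0],p[1],0]
    r=least_squares(lambda p:(proj(im,T(p))-uv).ravel(),p0,x_scale=[10,10,.1]); return r.x,np.round(r.fun,1)
M=np.array([(-110,-45,12),(-110,45,12),(110,-45,12),(110,45,12)],float)
p,f=fit(w,M,uv,[556,141,.46]); print("plinth",p,f)
c,s=np.cos(p[2]),np.sin(p[2]);R=np.array([[c,-s],[s,c]])
def inpl(uv,z): return R.T@(back(w,uv,z)[:2]-p[:2])
# scene lamp / cradle wall top inner (z38), wall outer edge, hood
for n,q,z in[("wall top mid",(413,256),38),("wall outer",(402,260),38),("hood far L",(547,168),57),("hood far R",(577,217),57),("hood near",(507,200),57),("lampbase",(315,353),15),("shade",(274,456),172)]:
    print(n,inpl(np.array(q)/2+[120,40],z))
d2=pickle.load(open("im2.pkl","rb"));w2=d2["wrist"];w2["fish"]=1
uv=np.array([(384,26),(446,130),(289,227),(220,124)])/3+[220,60]
for uvv,z in[((384,26),6),((446,130),6),((289,227),6),((220,124),6),((403,87),31),((260,168),31)]: print(back(w2,np.array(uvv)/3+[220,60],z))
M=np.array([(-37.5,-25,6),(-37.5,25,6),(37.5,25,6),(37.5,-25,6)],float)
print("rest",fit(w2,M,uv,[562,-231,.56]))
a=w2["pixels"][75:125,295:365][:,:,::-1]
b=w["pixels"][40+70:40+150,120+185:120+300][:,:,::-1]
a=cv2.resize(a,(700,500),interpolation=cv2.INTER_CUBIC)
cv2.imwrite("pics/c2.png",a)
cv2.imwrite("pics/c1.png",cv2.resize(b,None,fx=6,fy=6,interpolation=cv2.INTER_CUBIC))
E
```

```text
plinth [5.55028519e+02 1.42636458e+02 4.75676901e-01] [ 1.6 -1.9  3.2 -0.8 -0.9  0.2 -3.8  3.4]
wall top mid [ 7.43606069 -4.41946559]
wall outer [13.84098905 -5.20048728]
hood far L [-76.76969741 -17.78505438]
hood far R [-80.55200975  12.53282023]
hood near [-50.5174465  -11.97182776]
lampbase [90.43958691 25.71600184]
shade [78.10696721 15.29956565]
[ 538.03620513 -269.96398042    6.        ]
[ 513.45059547 -229.05424377    6.        ]
[ 575.0455802  -189.87610958    6.        ]
[ 601.86854185 -230.95815594    6.        ]
[ 533.14572002 -243.98221448   31.        ]
[ 585.11056875 -213.80094468   31.        ]
rest (array([ 557.08693868, -229.97388948,    0.55821355]), array([-0.4, -0.9,  1.2,  0.4, -0.5,  0.8, -0.2, -0.3]))
```

View pics/c2.png

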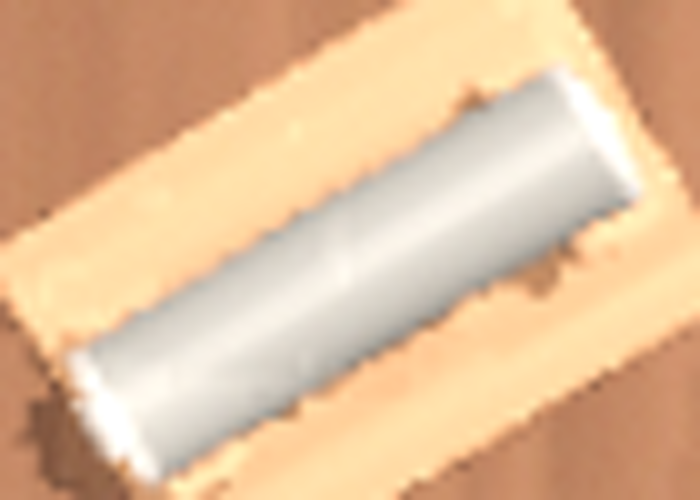

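View pics/c1.png

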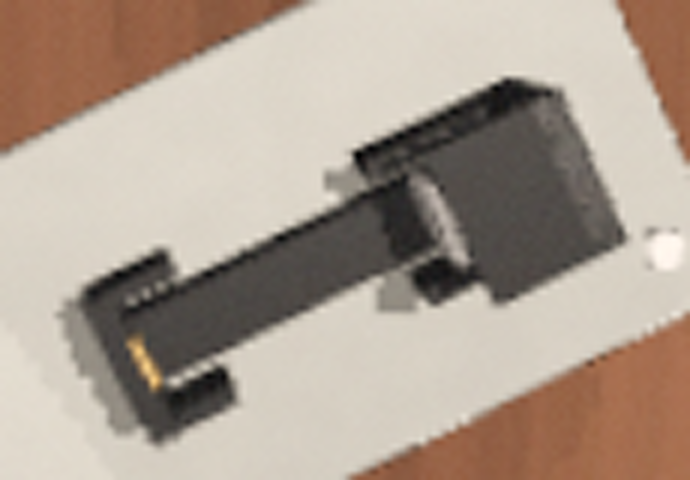

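The cell lies at yaw about 32° in the rest, but I can't yet tell which end is the button. I'll rotate above it and take a closer look, and meanwhile refit the plinth by image code.

arm_command([
  [[0.53,0.08,0.4],[0,0,0.7]],
  [[0.53,0.08,0.4],[0,0,0.7]],
  [[0.53,0.08,0.4],[0,0,0.7]],
  [[0.53,0.08,0.4],[0,0,0.7]],
  [[0.53,0.08,0.4],[0,0,0.7]],
  [[0.53,0.08,0.4],[0,0,0.7]],
])

```text
time_s: 2.45
position: [558.1, -228.7, 185.1]
eef_rot: [1.534, -2.741, -0.0]
wrist_force: [0.3, -0.1, -0.6]
gripper_width: 85.4
grip_force: 0.0
```

arm_command([
  [[0,0,0.43],[0,0,0.59]],
  [[0,0,0.43],[0,0,0.59]],
  [[0,0,0.43],[0,0,0.59]],
  [[0,0,0.43],[0,0,0.59]],
  [[0,0,0.43],[0,0,0.59]],
  [[0,0,0.43],[0,0,0.59]],
])

```text
time_s: 2.95
position: [558.5, -228.7, 121.3]
eef_rot: [-0.873, 3.017, -0.001]
wrist_force: [0.5, -0.1, -0.1]
gripper_width: 85.6
grip_force: 0.0
```

```bash
python3 - <<'E'
from station import arm
from h import *; import pickle
from scipy.optimize import minimize
from scipy.ndimage import map_coordinates
s=arm.read_state();print(s["time_s"],s["position"],s["eef_rot"])
w=arm.get_image("wrist");pickle.dump(w,open("im3.pkl","wb"))
cv2.imwrite("pics/w3.png",cv2.resize(w["pixels"][:,:,::-1][100:400,120:520],None,fx=2,fy=2,interpolation=cv2.INTER_CUBIC))
d1=pickle.load(open("im1.pkl","rb"));d2=pickle.load(open("im2.pkl","rb"));d1["wrist"]["fish"]=1
t=np.linspace(-1,1,81)
def cost(p,im,ch):
    c,s_=np.cos(p[2]),np.sin(p[2])
    def pts(o):
        P=np.vstack([np.c_[t*105,0*t-45-o],np.c_[t*60-45,0*t+45+o],np.c_[0*t-110-o,t*42],np.c_[0*t[:60]+110+o,t[:60]*42]])
        return np.c_[P@np.array([[c,s_],[-s_,c]])+p[:2],np.full(len(P),12.)]
    def smp(o):
        u=proj(im,pts(o)); return map_coordinates(ch,[u[:,1],u[:,0]],order=1,mode="nearest")
    return np.mean(smp(-1.5)+smp(-3)-smp(1.5)-smp(3))
for n,im in[("wrist",d1["wrist"]),("scene",d2["scene"]),("side",d2["side"])]:
    a=im["pixels"].astype(float); ch=cv2.GaussianBlur(a[:,:,0]-a[:,:,2],(3,3),0)
    best=min((minimize(cost,[556+dx,142+dy,.47],args=(im,ch),method="Nelder-Mead",options=dict(initial_simplex=[[556+dx,142+dy,.47],[562+dx,142+dy,.47],[556+dx,148+dy,.47],[556+dx,142+dy,.5]])) for dx in(-4,0,4) for dy in(-4,0,4)),key=lambda r:r.fun)
    print(n,best.x,best.fun)
E
```

```text
2.95 [ 558.47344219 -228.69495735  121.30379998] [-8.72688859e-01  3.01720335e+00 -5.64701123e-04]
wrist [5.57321895e+02 1.42110621e+02 4.67057827e-01] -104.10915083533105
scene [5.60652016e+02 1.36191177e+02 4.56491162e-01] -31.789743647251434
side [5.56017702e+02 1.44206890e+02 4.45679922e-01] -47.26783334032852
```

View pics/w3.png

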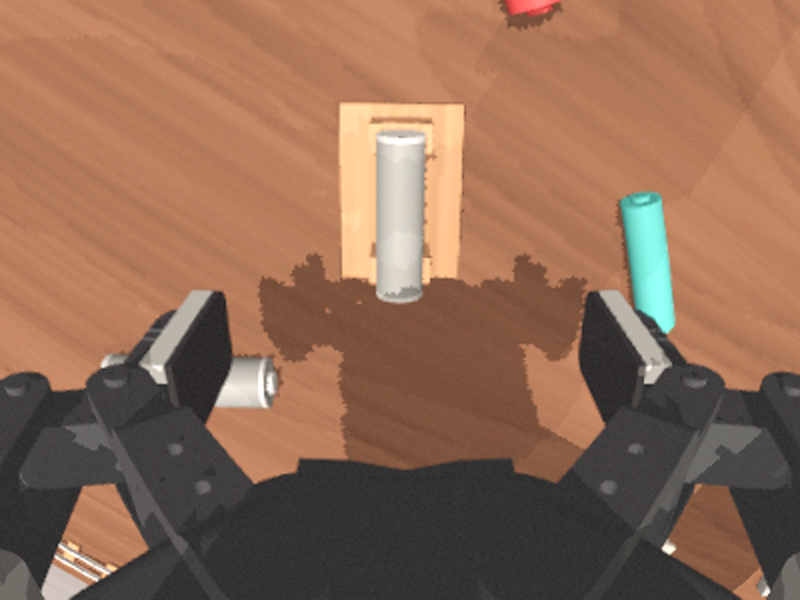

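The crop shows the cell's axis vertical at column 400, with its robot-side end at (400,137) and its far end at (400,298). The turquoise decoy's button is clear at (641,197). To judge the grey end I'll print its pixel values.

```bash
python3 - <<'E'
import pickle,numpy as np
from h import *
w=pickle.load(open("im3.pkl","rb"));g=w["pixels"][:,:,2].astype(int); w["fish"]=1
print(g[162:176,305:336]); print(g[244:254,305:336])
print(w["pixels"][194:206,428:455,1])
E
```

```text
[[167 170 169 168 167 166 166 167 159 164 169 168 167 167 166 168 166 166
  168 166 165 167 166 164 155 147 149 151 151 150 150]
 [170 174 174 170 170 168 166 164 162 162 167 171 167 162 162 162 166 170
  170 168 164 167 166 162 159 162 164 167 169 166 164]
 [170 173 175 172 167 158 156 163 162 166 169 171 170 167 165 166 167 169
  169 170 168 164 164 160 159 160 168 172 171 172 169]
 [170 171 171 170 167 160 158 170 169 171 172 172 171 173 173 173 172 173
  173 174 173 171 170 167 170 165 171 173 172 171 169]
 [168 167 165 171 177 176 173 173 175 175 175 174 177 176 176 177 176 177
  176 178 176 176 177 177 178 178 176 175 171 171 170]
 [171 171 165 186 191 180 171 178 178 177 177 177 177 179 176 177 177 176
  176 178 178 178 179 181 184 184 180 172 168 170 170]
 [171 171 166 198 218 222 222 227 218 204 200 203 203 202 158 146 163 176
  180 201 202 196 203 215 212 215 210 190 169 169 169]
 [172 173 167 191 221 231 237 245 248 249 252 255 255 255 255 255 255 255
  253 254 252 248 246 244 235 228 216 185 151 171 170]
 [170 169 165 175 202 216 229 244 250 255 255 255 255 255 255 255 25
[... 2654 characters left out ...]
 182 125 126 126 126]
 [113  95 135 166 165 174 169 153 176 206 226 238 245 247 242 228 191 167
  165 161 183 209 209 127 126 127 128]
 [112  99 143 167 168 174 174 169 169 185 203 210 213 198 166 167 169 170
  185 214 215 230 214 127 126 134 134]
 [ 90  93 130 165 166 173 169 170 168 175 178 176 173 171 170 193 217 222
  245 243 238 231 213 141 133 135 134]
 [106  89 120 160 176 186 189 191 195 199 201 203 213 231 242 243 246 245
  249 246 240 233 217 148 138 136 137]
 [118  86 106 152 178 195 204 212 218 224 229 234 241 249 253 253 252 251
  249 246 241 234 219 158 136 137 136]
 [107  81  96 149 176 198 210 220 226 233 239 244 248 251 252 252 252 251
  249 246 243 236 220 166 136 136 138]]
```

```bash
python3 - <<'E'
import pickle,numpy as np
np.set_printoptions(linewidth=200)
w=pickle.load(open("im3.pkl","rb"))["pixels"].astype(int)
print((w[:,:,0]-w[:,:,2])[158:171,306:336])
w=pickle.load(open("im2.pkl","rb"))["wrist"]["pixels"].astype(int)
print((w[:,:,0]-w[:,:,2])[108:126,297:316]);print(w[108:126,297:316,2])
print((w[:,:,0]-w[:,:,2])[80:98,345:364])
E
```

```text
[[110 111 110 110 109 109 109 111 108 109 107 111 110 110 108 110 111 108 108 108 109 110 110 108 110 112 111 112 110 112]
 [ 92  99  98  99  99  97  98  98  97  95  97  98  98  97  96  97  97  97  97  97  98  97  97  99 103 103 102 103 104 104]
 [ 92  93  92  91  92  96 100 100 100 102 100  98  94  95  92  94  95  96  94  92  97  96  96  96  93  90  89  87  89  90]
 [ 99  98 101 100 104 108 111 110 111 111 111 111 106 104 107 107 106 107 104 103 106 106 106 105  98  97  94  90  90 100]
 [ 85  86  87  88  89  89  88  96  91  86  87  88  88  89  87  89  89  87  89  90  88  89  91 100 108 106 104 104 105 105]
 [ 81  81  85  85  87  89  91  93  93  88  84  88  93  93  93  89  85  85  87  91  88  89  93  96  93  91  88  86  89  91]
 [ 82  80  83  88  97  99  92  93  85  85  84  85  83  84  83  86  86  86  85  83  91  91  95  96  95  87  83  84  83  86]
 [ 84  84  85  88  77  58  56  56  42  36  37  38  39  37  37  38  37  37  37  38  50  64  74  72  83  84  82  83  84  86]
 [ 88  90  73  36  17  18  18  17  17  17  17  16  18  18  18  18  18  18  18  18  20  18  19  18  18  37  74  84  8
[... 4068 characters left out ...]
17  18  16  17  17  17  17  18   0   0  37  84  82 110 104  99  99]
 [ 16  16  17  17  18  17  18  17  16  17  18   3  24  71  85  78 111 101 101]
 [ 17  17  16  17  17  18  17  16  16  17  17  16   4  40  78  81 103 103 100]
 [ 17  17  17  18  18  17  17  16  17  16  16  17  13  34  72  81  68  86  98]
 [ 17  17  17  17  17  16  15  17  17  17  16  17  18  18  58  79  80  94 106]
 [ 16  17  17  17  18  18  17  17  17  15  15  15  18  18  64  76  84  92 107]
 [ 17  17  17  17  18  17  17  17  16  15  14  14  25  71  73  71  83  89  99]
 [ 17  15  17  16  18  17  17  17  16  15  31  86  76  74  72  76  87  91  96]
 [ 17  16  17  17  16  15  15  16  38  98  78  80  71  72  77  86  94  95  95]]
```

The near (robot-side) end is flat and uniform. In the earlier view the other end shows a small bump at rows 115–118, so the button faces +x, the same way as the lamp post. Now the grasp offset.

```bash
python3 - <<'E'
from h import *; import pickle
from scipy.spatial.transform import Rotation as Ro
w=pickle.load(open("im3.pkl","rb"));w["fish"]=1
T=Ro.from_rotvec([-.8727,3.0172,0]).as_matrix();t=np.array([558.47,-228.7,121.3])
print(T.round(3))
for uv in[(320.2,168),(319.6,250)]:
    X=back(w,uv,38);print(X,(X-t)@T)
C=-np.array(w["R"]).T@w["t"];print("cam in tool",(C-t)@T)
E
```

```text
[[-0.846 -0.534  0.001]
 [-0.534  0.846  0.   ]
 [-0.001 -0.    -1.   ]]
[ 532.140548   -246.21926524   38.        ] [31.6736235  -0.74235818 83.27835959]
[ 585.25802319 -213.34997384   38.        ] [-30.78868261  -1.30355701  83.32148134]
cam in tool [  71.2910337     0.43401905 -127.86863956]
```

arm_command([
  [[0,-0.007,0.25],[0,0,0]],
  [[0,-0.007,0.5],[0,0,0]],
  [[0,-0.007,0.6],[0,0,0]],
  [[0,-0.007,0.63],[0,0,0]],
  [[0,-0.007,0.63],[0,0,0]],
  [[0,-0.007,0.63],[0,0,0]],
], fingers=0.3)

```text
time_s: 3.5
position: [559.6, -230.6, 28.2]
eef_rot: [-0.867, 3.018, -0.003]
wrist_force: [0.4, 0.1, 2.1]
gripper_width: 59.4
grip_force: 0.0
```

arm_command([
  [[0,0,0],[0,0,0]],
  [[0,0,0],[0,0,0]],
  [[0,0,0],[0,0,0]],
  [[0,0,0],[0,0,0]],
  [[0,0,0],[0,0,0]],
  [[0,0,0],[0,0,0]],
  [[0,0,0],[0,0,0]],
  [[0,0,0],[0,0,0]],
], fingers=1.0, force=45)

```text
time_s: 4.17
position: [559.2, -230.5, 27.6]
eef_rot: [-0.865, 3.019, -0.002]
wrist_force: [-0.4, 0.8, 6.0]
gripper_width: 16.4
grip_force: 44.0
```

arm_command([
  [[0,0,-0.05],[0,0,0]],
  [[0,0,-0.2],[0,0,0]],
  [[0,0,-0.45],[0,0,0]],
  [[0,0,-0.6],[0,0,0]],
  [[0,0,-0.6],[0,0,0]],
  [[0,0,-0.6],[0,0,0]],
])

```text
time_s: 4.67
position: [559.2, -230.4, 118.1]
eef_rot: [-0.864, 3.018, -0.001]
wrist_force: [-0.7, 0.6, -2.1]
gripper_width: 16.5
grip_force: 43.9
```

```bash
python3 - <<'E'
from station import arm
from h import *; import pickle
w=arm.get_image("wrist");pickle.dump(w,open("im4.pkl","wb"))
s=arm.read_state();print(s)
C=-np.array(w["R"]).T@w["t"]
from scipy.spatial.transform import Rotation as Ro
T=Ro.from_rotvec(s["eef_rot"]).as_matrix();w["fish"]=1
# predicted pixels of cell ends (tool frame) if held with axis 5 behind / 1.5 behind TCP
for z in(-5,0,5): print(z,proj(w,s["position"]+np.array([[32.5,0,z],[31,0,z-9],[-30.5,0,z-9]])@T.T).round(1))
cv2.imwrite("pics/w4.png",cv2.resize(w["pixels"][:,:,::-1][130:330,190:450],None,fx=3,fy=3,interpolation=cv2.INTER_CUBIC))
E
```

```text
{'time_s': 4.7167, 'q': array([-5.99581674e-02,  7.41585745e-02, -1.14882074e-01, -7.47485257e-04,
       -1.38180076e+00, -9.53210636e-01]), 'qvel': array([ 0.00155117,  0.02179719, -0.02959225, -0.00677202,  0.00235953,
       -0.00058391]), 'joint_torque': array([-1.78269565e-02, -4.00614345e+01,  3.61686087e+01,  7.31927499e+00,
        8.42862191e-04,  3.38743948e-04]), 'position': array([ 558.37661052, -230.12832364,  116.13942599]), 'eef_rot': array([-8.64347136e-01,  3.02013930e+00,  1.11115217e-03]), 'wrist_force': array([ 1.47776768e-04, -8.64744517e-01, -1.81055599e+00]), 'wrist_torque': array([0.05915675, 0.02336037, 0.04622867]), 'grip_force': 43.92312169075012, 'gripper_width': 16.72228004017215}
-5 [[322.5 202.7]
 [322.5 213. ]
 [322.4 333. ]]
0 [[322.5 199.3]
 [322.5 209.1]
 [322.4 326.5]]
5 [[322.5 196.2]
 [322.5 205.4]
 [322.4 320.3]]
```

View pics/w4.png

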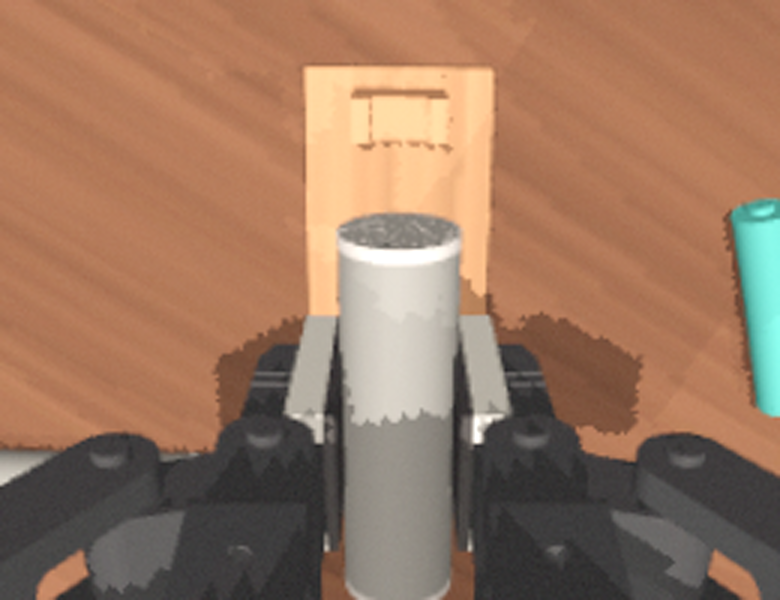

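The flat end faces the camera at crop (400,231) with no button on it, so the orientation is right, and the cell is held centrally. Next, carry it over to the plinth.

arm_command([
  [[-0.54,1.0,-0.1],[0,0,0]],
  [[-0.54,1.0,-0.1],[0,0,0]],
  [[-0.54,1.0,-0.1],[0,0,0]],
  [[-0.54,1.0,-0.1],[0,0,0]],
  [[-0.54,1.0,-0.1],[0,0,0]],
  [[-0.54,1.0,-0.1],[0,0,0]],
])

```text
time_s: 5.22
position: [547.2, -57.9, 130.1]
eef_rot: [0.87, -3.017, -0.001]
wrist_force: [0.9, -1.1, -0.1]
gripper_width: 16.2
grip_force: 44.1
```

arm_command([
  [[-0.53,1.0,0],[0,0,0.115]],
  [[-0.53,1.0,0],[0,0,0.115]],
  [[-0.53,1.0,0],[0,0,0.115]],
  [[-0.53,1.0,0],[0,0,0.115]],
  [[-0.53,1.0,0],[0,0,0.115]],
  [[-0.53,1.0,0],[0,0,0.115]],
  [[-0.53,1.0,0],[0,0,0.115]],
])

```text
time_s: 5.8
position: [535.7, 108.2, 130.1]
eef_rot: [0.727, -3.054, 0.001]
wrist_force: [-0.5, 0.3, -0.5]
gripper_width: 16.5
grip_force: 44.2
```

```bash
cat >> h.py <<'E'
from scipy.optimize import minimize,least_squares
from scipy.ndimage import map_coordinates
from scipy.spatial.transform import Rotation as Ro
def rel(s,p):
    """cell centre-ish pose: TCP in plinth frame, tool matrix in plinth frame"""
    c,k=np.cos(p[2]),np.sin(p[2]);P=np.array([[c,-k,0],[k,c,0],[0,0,1]])
    return P.T@(s["position"]-[p[0],p[1],0]),P.T@Ro.from_rotvec(s["eef_rot"]).as_matrix()
E
python3 - <<'E'
from station import arm
from h import *; import pickle
w=arm.get_image("wrist");pickle.dump(w,open("im5.pkl","wb"));w["fish"]=1
s=arm.read_state();print(s["time_s"],s["position"],s["eef_rot"],s["wrist_force"],s["gripper_width"])
for p in([557.3,142.1,.467],): 
    a,b=rel(s,p);print(a.round(1));print(b.round(3))
# cell location in tool frame from im4
cam=np.array([71.3,.4,-127.9]);w4=pickle.load(open("im4.pkl","rb"));w4["fish"]=1
T=Ro.from_rotvec([-.86435,3.02014,.0011]).as_matrix();t=np.array([558.377,-230.128,116.139])
f=lambda q:(proj(w4,t+np.array([[q[0],0,q[1]-9],[q[0],0,q[1]+9]])@T.T)[:,1]-[212.8,201])
print(least_squares(f,[31,-3]).x)
cv2.imwrite("pics/w5.png",cv2.resize(w["pixels"][:,:,::-1][40:340,120:520],None,fx=2,fy=2,interpolation=cv2.INTER_CUBIC))
E
```

```text
5.85 [535.88839258 107.66337369 130.33704025] [ 7.24975195e-01 -3.05490288e+00  1.03197497e-03] [-0.45411281 -0.14123094 -0.76986263] 16.224789993978636
[-34.6 -21.1 130.3]
[[-1.     0.001 -0.002]
 [ 0.001  1.    -0.   ]
 [ 0.002 -0.    -1.   ]]
[26.31127376  8.8780949 ]
```

View pics/w5.png

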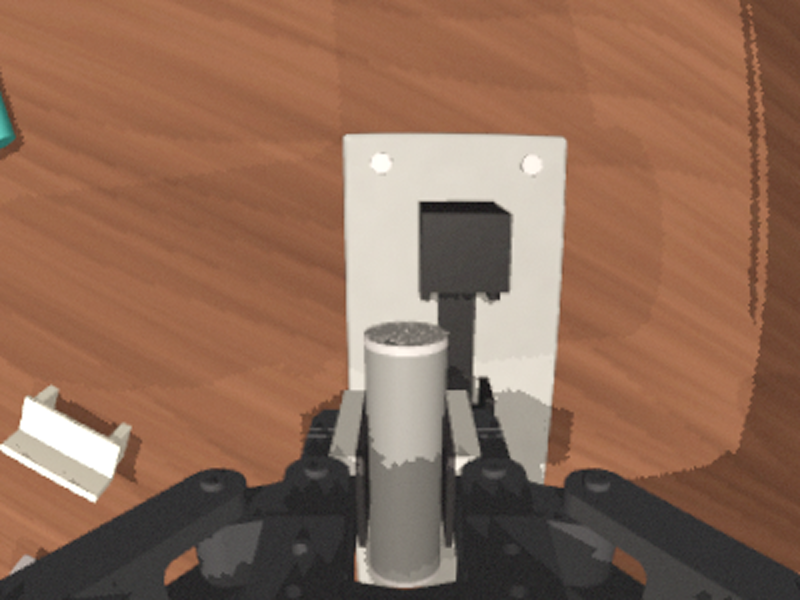

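The plinth end shows from (344,135) to (566,138). The hood's top runs from (420,213) to (510,292), with the floor strip below it at columns 437–475. The cell's flat end is at (405,335).

```bash
python3 - <<'E'
from h import *; import pickle
w=pickle.load(open("im5.pkl","rb"));w["fish"]=1
T=Ro.from_rotvec([.724975,-3.054903,.001]).as_matrix();t=np.array([535.888,107.663,130.337])
g=lambda u,v,z:((back(w,(u/2+120,v/2+40),z)-t)@T).round(1)
for n,u,v,z in[("plateA",344,135,12),("plateB",566,138,12),("plate L",347,300,12),("plate R",557,300,12),("hood bL",419,213,57),("hood bR",511,213,57),("hood fL",420,293,57),("hood fR",510,291,57),("floor L",438,330,26),("floor R",475,330,26),("flat z-1",405.5,349,0)]: print(n,g(u,v,z))
# flat end: top rim & height assumption
for z in(-1.4,): 
    print("flat rim",((back(w,(405.5/2+120,351/2+40),130.3-z+9)-t)@T).round(1))
E
```

```text
plateA [ 73.9 -22.7 118.5]
plateB [ 74.2  65.8 118.5]
plate L [  6.8 -22.5 118.4]
plate R [  7.   65.  118.3]
hood bL [47.9  5.7 73.4]
hood bR [48.2 36.  73.4]
hood fL [21.   6.2 73.4]
hood fR [21.8 36.6 73.4]
floor L [ -1.7  14.3 104.3]
floor R [ -1.7  28.9 104.3]
flat z-1 [-18.6   1.6 130.3]
flat rim [ 29.9   1.1 -10.3]
```

arm_command([
  [[-0.1,0.135,0.1],[0,-0.15,0]],
  [[-0.1,0.135,0.2],[0,-0.318,0]],
  [[-0.1,0.135,0.36],[0,-0.318,0]],
  [[-0.1,0.135,0.36],[0,-0.318,0]],
  [[-0.1,0.135,0.36],[0,-0.318,0]],
  [[-0.1,0.135,0.36],[0,-0.318,0]],
  [[-0.1,0.135,0.36],[0,-0.318,0]],
])

```text
time_s: 6.43
position: [541.9, 134.0, 79.4]
eef_rot: [-0.669, 2.817, 0.084]
wrist_force: [0.7, -0.5, -0.7]
gripper_width: 16.7
grip_force: 44.2
```

```bash
cat > st.py <<'E'
from station import arm
from h import *
s=arm.read_state();t0=np.array([535.888,107.663,0]);c,k=np.cos(.467),np.sin(.467)
P=np.array([[c,k,0],[-k,c,0],[0,0,1]])
r=P@(s["position"]-t0);A=P@Ro.from_rotvec(s["eef_rot"]).as_matrix()
a=-A[:,0]
print(s["time_s"],"TCP rel",r.round(2),"tilt",np.arcsin(a[2]).round(3),"yaw",np.arctan2(a[1],a[0]).round(3),"roll",A[2,1].round(3),"F plinth",(P@s["wrist_force"]).round(2),"M",(P@s["wrist_torque"]).round(2),s["gripper_width"].round(1))
E
python3 st.py
```

```text
Traceback (most recent call last):
  File "st.py", line 7, in <module>
    print(s["time_s"],"TCP rel",r.round(2),"tilt",np.arcsin(a[2]).round(3),"yaw",np.arctan2(a[1],a[0]).round(3),"roll",A[2,1].round(3),"F plinth",(P@s["wrist_force"]).round(2),"M",(P@s["wrist_torque"]).round(2),s["gripper_width"].round(1))
                                                                                                                                                                                                                   ^^^^^^^^^^^^^^^^^^^^^^^^
AttributeError: 'float' object has no attribute 'round'
```

```bash
sed -i 's/s\["gripper_width"\].round(1)/s["gripper_width"]/' st.py; python3 st.py
```

```text
6.4333 TCP rel [17.24 20.8  79.42] tilt 0.252 yaw -0.001 roll -0.0 F plinth [ 0.39 -0.71 -0.69] M [ 0.01  0.69 -0.01] 16.656873236289243
```

arm_command([
  [[0.03,-0.003,0.1],[0,0,0]],
  [[0.045,-0.003,0.15],[0,0,0]],
  [[0.055,-0.003,0.18],[0,0,0]],
  [[0.061,-0.003,0.198],[0,0,0]],
  [[0.061,-0.003,0.198],[0,0,0]],
  [[0.061,-0.003,0.198],[0,0,0]],
  [[0.061,-0.003,0.198],[0,0,0]],
  [[0.061,-0.003,0.198],[0,0,0]],
])

```text
time_s: 7.1
position: [539.4, 133.1, 46.9]
eef_rot: [-0.671, 2.818, 0.084]
wrist_force: [-1.1, -0.1, -0.4]
gripper_width: 16.8
grip_force: 44.2
```

```bash
python3 st.py
```

```text
7.1 TCP rel [14.54 21.11 46.89] tilt 0.251 yaw 0.0 roll -0.0 F plinth [-1.04  0.42 -0.38] M [0.01 0.72 0.04] 16.790743647603392
```

arm_command([
  [[0.012,-0.004,-0.01],[0,0,0]],
  [[0.024,-0.004,-0.013],[0,0,0]],
  [[0.024,-0.004,-0.013],[0,0,0]],
  [[0.024,-0.004,-0.013],[0,0,0]],
  [[0.024,-0.004,-0.013],[0,0,0]],
])

```text
time_s: 7.52
position: [536.1, 130.7, 47.7]
eef_rot: [-0.671, 2.818, 0.084]
wrist_force: [1.2, 0.9, 0.4]
gripper_width: 16.5
grip_force: 44.2
```

```bash
python3 st.py; python3 -c "
from station import arm
arm.get_image('wrist')"; python3 st.py
```

```text
7.5167 TCP rel [10.58 20.47 47.71] tilt 0.251 yaw 0.001 roll -0.0 F plinth [1.47 0.27 0.35] M [-0.07  0.06 -0.02] 16.45653024255708
7.5667 TCP rel [10.58 20.48 47.68] tilt 0.251 yaw 0.0 roll -0.0 F plinth [ 1.58 -0.24 -0.64] M [-0.14 -0.02 -0.07] 16.476196229336825
```

arm_command([
  [[0.011,0,-0.003],[0,0,0]],
  [[0.022,0,-0.006],[0,0,0]],
  [[0.032,0,-0.008],[0,0,0]],
  [[0.032,0,-0.008],[0,0,0]],
  [[0.032,0,-0.008],[0,0,0]],
])

```text
time_s: 7.98
position: [531.8, 128.6, 47.7]
eef_rot: [-0.671, 2.817, 0.085]
wrist_force: [5.3, 1.7, 0.1]
gripper_width: 16.2
grip_force: 44.2
```

```bash
python3 st.py
```

```text
7.9833 TCP rel [ 5.74 20.5  47.74] tilt 0.251 yaw 0.001 roll -0.0 F plinth [ 5.54 -0.87  0.09] M [-0.3  -0.94 -0.05] 16.21681418824144
```

arm_command([
  [[0.01,0,-0.0025],[0,0,0]],
  [[0.02,0,-0.005],[0,0,0]],
  [[0.02,0,-0.005],[0,0,0]],
  [[0.02,0,-0.005],[0,0,0]],
  [[0.02,0,-0.005],[0,0,0]],
])

```text
time_s: 8.4
position: [529.4, 127.3, 47.9]
eef_rot: [-0.671, 2.816, 0.085]
wrist_force: [6.6, 1.0, -0.5]
gripper_width: 16.3
grip_force: 44.1
```

```bash
python3 st.py
```

```text
8.4 TCP rel [ 3.04 20.51 47.87] tilt 0.252 yaw 0.001 roll -0.0 F plinth [ 6.36 -2.03 -0.52] M [-0.38 -1.49 -0.05] 16.34069866493174
```

arm_command([
  [[0.004,-0.003,0.01],[0,0,0]],
  [[0.008,-0.005,0.02],[0,0,0]],
  [[0.011,-0.005,0.0285],[0,0,0]],
  [[0.011,-0.005,0.0285],[0,0,0]],
  [[0.011,-0.005,0.0285],[0,0,0]],
])

```text
time_s: 8.82
position: [530.3, 127.1, 45.0]
eef_rot: [-0.671, 2.813, 0.086]
wrist_force: [6.7, 2.9, 4.5]
gripper_width: 16.4
grip_force: 44.5
```

```bash
python3 st.py
```

```text
8.8167 TCP rel [ 3.75 19.85 45.02] tilt 0.255 yaw 0.001 roll -0.0 F plinth [ 7.35 -0.4   4.5 ] M [-0.08 -1.57 -0.01] 16.40142658205017
```

arm_command([
  [[0.005,0,0.007],[0,0.04,0]],
  [[0.01,0,0.015],[0,0.08,0]],
  [[0.015,0,0.022],[0,0.12,0]],
  [[0.019,0,0.029],[0,0.159,0]],
  [[0.019,0,0.029],[0,0.159,0]],
  [[0.019,0,0.029],[0,0.159,0]],
])

```text
time_s: 9.32
position: [529.1, 126.4, 39.7]
eef_rot: [-0.699, 2.933, 0.045]
wrist_force: [5.9, 2.9, 3.7]
gripper_width: 16.1
grip_force: 44.5
```

```bash
python3 st.py
```

```text
9.3167 TCP rel [ 2.39 19.83 39.7 ] tilt 0.13 yaw 0.001 roll -0.0 F plinth [ 6.56 -0.06  3.74] M [ 0.02 -1.97  0.07] 16.135846793840404
```

arm_command([
  [[0.007,0,0.003],[0,0.02,0]],
  [[0.01,0,0.013],[0,0.065,0]],
  [[0.012,0,0.022],[0,0.11,0]],
  [[0.013,0,0.03],[0,0.1655,0]],
  [[0.013,0,0.037],[0,0.1655,0]],
  [[0.013,0,0.037],[0,0.1655,0]],
  [[0.013,0,0.037],[0,0.1655,0]],
])

```text
time_s: 9.9
position: [528.1, 126.0, 33.7]
eef_rot: [-0.728, 3.055, -0.0]
wrist_force: [7.6, 3.6, 3.3]
gripper_width: 16.7
grip_force: 44.6
```

```bash
python3 st.py
```

```text
9.9 TCP rel [ 1.25 19.86 33.69] tilt 0.0 yaw 0.001 roll -0.0 F plinth [ 8.4  -0.18  3.33] M [-0.01 -2.72 -0.02] 16.725378786233115
```

arm_command([
  [[-0.006,0,0],[0,0,0]],
  [[-0.012,0,0],[0,0,0]],
  [[-0.012,0,0],[0,0,0]],
  [[-0.012,0,0],[0,0,0]],
])

```text
time_s: 10.23
position: [529.2, 126.5, 33.7]
eef_rot: [0.728, -3.056, 0.0]
wrist_force: [6.6, 3.3, 3.1]
gripper_width: 16.7
grip_force: 44.6
```

```bash
python3 st.py
```

```text
10.2333 TCP rel [ 2.53 19.84 33.66] tilt -0.0 yaw 0.001 roll -0.0 F plinth [ 7.41 -0.01  3.14] M [ 0.04 -2.21  0.  ] 16.667321937742898
```

arm_command([
  [[0,0,0.003],[0,0,0]],
  [[0,0,0.006],[0,0,0]],
  [[0,0,0.006],[0,0,0]],
  [[0,0,0.006],[0,0,0]],
])

```text
time_s: 10.57
position: [529.3, 126.5, 33.6]
eef_rot: [-0.729, 3.056, -0.001]
wrist_force: [2.4, 2.9, 7.4]
gripper_width: 16.4
grip_force: 44.9
```

```bash
python3 st.py
```

```text
10.5667 TCP rel [ 2.61 19.82 33.57] tilt 0.0 yaw 0.001 roll -0.001 F plinth [3.48 1.54 7.35] M [ 0.41 -1.42  0.01] 16.362638965728017
```

arm_command([
  [[0,0,-0.004],[0,0,0]],
  [[0,0,-0.004],[0,0,0]],
  [[0,0,-0.004],[0,0,0]],
  [[0,0,-0.004],[0,0,0]],
  [[0,0,-0.004],[0,0,0]],
  [[0,0,-0.004],[0,0,0]],
  [[0,0,-0.004],[0,0,0]],
], fingers=0.45)

```text
time_s: 11.15
position: [527.3, 125.3, 31.4]
eef_rot: [0.726, -3.051, 0.002]
wrist_force: [1.1, -0.6, 0.4]
gripper_width: 47.2
grip_force: 0.0
```

arm_command([
  [[0,0,-0.05],[0,0,0]],
  [[0,0,-0.2],[0,0,0]],
  [[0,0,-0.4],[0,0,0]],
  [[0,0,-0.6],[0,0,0]],
  [[0,0,-0.6],[0,0,0]],
  [[0,0,-0.6],[0,0,0]],
  [[0,0,-0.6],[0,0,0]],
])

```text
time_s: 11.73
position: [527.7, 125.8, 121.8]
eef_rot: [0.726, -3.052, 0.001]
wrist_force: [0.9, -1.0, -0.2]
gripper_width: 47.3
grip_force: 0.0
```

```bash
python3 - <<'E'
from station import arm
from h import *; import pickle
w=arm.get_image("wrist");pickle.dump(w,open("im6.pkl","wb"));w["fish"]=1
s=arm.read_state();t=s["position"];T=Ro.from_rotvec(s["eef_rot"]).as_matrix();print(s["time_s"],t,s["gripper_width"],s["wrist_force"])
# seated-model pixels: axis at rel X 5.75 (centre), z 35
P0=np.array([535.888,107.663,0]);c,k=np.cos(.467),np.sin(.467);R=np.array([[c,-k,0],[k,c,0],[0,0,1]])
q=lambda X,Y,Z:proj(w,P0+R@np.array([X,Y,Z]))[0].round(1)
print("pred flat top",q(-26.75,20.2,44),"rim button end top",q(36.25,20.2,44),"wall top inner",q(38.25,20.2,38))
g=w["pixels"].astype(int);sc=(g[:,:,0]+g[:,:,1]+g[:,:,2])//3
np.set_printoptions(linewidth=220)
u=int(q(5.75,20.2,44)[0]);v0=int(q(-26.75,20.2,44)[1])
print(u,v0,"col profile",sc[v0-20:340:3,u]); 
for v in(v0+8,v0+25,v0+60): print(v,sc[v,u-30:u+31:2])
E
```

```text
11.7833 [527.43309393 125.57040005 121.01727065] 46.5547660137999 [ 0.41482798 -0.21185079 -0.32355939]
pred flat top [321.9 175.9] rim button end top [321.9 259.3] wall top inner [321.9 258.1]
321 175 col profile [ 78  78  76  74  75  75  71  74  71  70  71  93 185 190 191 190 190 191 188 190 189 190 188 189 188 190 188 188 187 187 196 171 138 139 141 139  44 151 160 161 159 160 160 159 160 160 157 158 157 158 160 159 158 154
 147 139 140 150 154 153  38  32]
183 [217 216 215 216 216 112  72  70  71  74  70  69  72  71  70  70  71  72  69  71  72  67  70  66  69  68  69  68 169 210 210]
200 [216 215 216 215 215 214 214 213 214 213 143 162 175 179 185 190 186 182 175 167 152 133 183 212 211 212 211 210 211 208 210]
235 [162 164 161 151 147 147 148 108  30  29 119 160 170 180 187 188 186 181 174 163 151 127 199 153  32  32 198 221 221 220 222]
```

```bash
python3 -c "
from station import arm
print(arm.finish_job())"
```

```text
the job is handed in; nothing more can be done
None
```

I loaded the cell into the cradle with its button towards the lamp post. It was pressed against the spring, tipped level onto the floor and released, and the job is handed in. The final wrist image's pixel values fit a seated cell, but the hand-in returned no verdict.

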